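# Show a glass sample's label to the reader

### The arm

A 7-joint arm with a two-finger parallel gripper is mounted at the origin on the work surface. World frame = base frame: x ahead of the robot, y to its left, z up, the work surface at z = 0. Lengths are in m, angles in rad, forces in N, time in s.
With the tool pointing down it reaches from about 0.4 to 0.875 m from the base axis. Payload 4.4 kg.
Tool frame: the origin (TCP) lies on the centre line of the jaws, within the pads' length; the fingertips stand 19 mm ahead of it and the grasp point (between the pads) is the TCP; z points along the fingers, y is the direction in which the jaws open and shut (so a half turn about z gives the same grasp; the last joint's range is limited). The gripper opens to 85 mm and grips with 20 to 120 N. Pads are 22 mm wide; open, the fingers measure 114 mm over their backs; the gripper's body (76 mm by 85 mm) begins 54 mm behind the grasp point. The pads swing forward as they close: fully open they stand 13 mm farther back than shut.
Start: joints at [1.208, 0.628, 0.038, 1.517, -0.027, 0.996, -0.02], TCP at [0.19, -0.622, 0.25] pointing down, gripper open.
Joint ranges: [-3.06, 3.06], [-0.37, 2.12], [-1.25, 1.32], [0.18, 2.47], [-1.1, 4.24], [0.23, 1.98], [-2.94, 2.94]. Speed limits (rad/s): [2.57, 2.57, 3.14, 3.14, 3.14, 3.14, 3.14].

### API

Orientations are given as a rotation vector (axis times angle).
In Python, from cell import robot gives the robot as it stands.
- The arm moves only by the shell command python3 -m handwheel 'ROWS'. ROWS is JSON, a list of rows, each a list of 5 numbers: the gripper command: -1 is fully open, 1 is shut, values between are in proportion, then the shift along the world's x, y, z in cm, then the turn about the world's z in degrees. A call has 1 to 20 rows; each row shifts and turns the commanded pose from where the row before left it; what a row does not reach is not made up. A row lasts 1/8 s, in which the tool goes at most 62.5 mm and 10.7 degrees, less where a joint would pass 70% of its speed; a pose out of reach is approached as far as the arm can. A call is refused whole if a number of a shift passes 6.25 or a number of a turn 10.7, either way. A call with a gripper value outside its range is refused whole. The fingers move at their own pace and stop on an object; the grip force is fixed at half the most. Time passes only in rows, so rows that do not move let the fingers close. It gives the time, the measured TCP pose, the force and the opening at its end, in the units of the state.
- robot.get_state(): the state, without advancing time (a new reading comes with each control period).
- robot.capture(name): name is "scene" or "top" or "wrist"; returns the picture (384x512x3 uint8, blue, green, red); there is no depth.
- robot.get_calibration(name): a dict with "K" (3x3 intrinsics, pixels), "eye" and "orientation" of the camera in the world. Camera axes: x right, y down, z forward; pixel columns grow to the right and rows downward; lengths in m; the calibration is good to about 2 mm. The wrist camera is an equidistant fisheye: a pixel r from the principal point sees the ray r / f radians off the axis. A picture is of the moment at which its call begins: read the wrist's pose just before it. get_calibration takes no time and is no camera call; for the wrist camera it gives the pose at the moment of the call.
- robot.finish_job(): hands the job in, once; it reports no verdict.
The state is a dict: "time_s": time; "joint_positions": joint angles; "joint_vel": joint speeds; "effort": joint torques, N m; "ee_pos": TCP position; "tcp_rot": TCP orientation; "ft_force": force on the tool from outside, world axes, zero at the start; "torque": the same for the moment, N m; "width": opening from 0.0 (shut) to 1.0 (fully open).
Only numpy, scipy, OpenCV 4.12 (cv2) and the standard library are available. Lean on these libraries where they do the work, as an engineer would, in place of code of your own. Each camera call takes 0.05 s, during which the arm holds its last target.

### The job

Slide the brass bolt of the round sample stand fully home to lock the holder, then lift out the green glass sample with the notched, frosted end, gripping it on its clear part. Bring the middle of the frosted end to the label reader's reading point (11 cm straight in front of the lens, directly above the orange dot on the reader's foot), label up and squarely facing the lens, and finish holding it still there in the air. Leave the bolt home and everything else where it is.

Things in the scene. Friction and masses are not known exactly. Their poses are not given: they have to be found in the camera images.
- bolt (a joint): brass barrel bolt on the white base plate of the round stand: metres it has been slid in, 0 = drawn back, 0.030 = fully home (hard stop, tip in the groove round the holder). It keeps its place where left; about 2 N moves it
- bolt_knob (a point): middle of the bolt's upright round brass knob, 49 mm above the table; knob 14 mm in diameter, bare from 13 mm above to 13 mm below this point. The bolt slides home along this point's own -x axis, level, towards the middle of the stand. The staples over the bolt reach 36 mm above the table
- sample_center (a point): centre of the green glass sample: 120 mm long (x axis), 8 mm thick (y), 60 mm high (z, up at the start), about 144 g, standing on a long edge in the holder's slot, upper edge 96 mm above the table. The +x end is frosted, with a 14 x 14 mm notch cut from its upper corner. The label is on the +y face: with the notch at the top, it faces you when the notched end is on your left
- holder: round wooden holder on the stand, 140 mm in diameter, fixed, turned any way about the vertical; origin under its middle, 18 mm above the table. Two rails along its x axis hold the sample upright in a slot 10 mm wide and 18 mm deep, floor 36 mm and rail tops 54 mm above the table. Above the rails all is free for 40 mm and more either side of the sample
- sample_frost (a point): middle of the sample's frosted white end (x = 25 to 60 mm from the sample's centre; the rest is clear green), 42.5 mm along +x from the sample's centre; same axes as there
- read_point (a point): the reading point, for the middle of the frosted end: 190 mm above the table, straight above the orange dot, 110 mm in front of the lens. Its z axis points up to the lens (45 degrees up, away from the robot within about 0.2 rad), its y axis is level. The label faces squarely when its outward normal lies along this z axis. The grey head, 62 mm wide, begins at the lens
- stand: white base plate of the round sample stand, 240 x 160 x 18 mm, fixed; origin on the table under the middle of the round wooden holder (140 mm in diameter); the bolt lies along its +x side. It stands to the left or to the right of the reader
- reader: label reader, fixed: black foot 220 x 80 x 8 mm with an orange dot at the origin (on the table); the post stands 150 mm along +x from the dot; the reader is 330 mm high
- hammer: claw hammer lying flat, 260 mm long, handle along its x axis; bystander
- driver: screwdriver, 160 mm long, lying flat on the right; bystander
- glue: white glue bottle with orange cap, 52 mm wide, 150 mm high; origin under its foot; bystander
- paintcup: open blue paint cup, 72 mm wide, 80 mm high; origin under its foot; bystander
- kitpiece: flat wooden kit piece, 100 x 90 x 12 mm, lying between robot and reader; origin under its centre; bystander
- can: paint can, 90 mm wide, 110 mm high; origin under its foot; bystander
- plain_center (a point): centre of the other glass sample: plain amber, 120 x 8 x 60 mm, no frosted end and no notch, standing in a plain wooden block; bystander
Mind the look-alikes: they are no part of the job. Of the things like the part that bears sample_center, leave any that is black; of the rest the smaller one is meant.

How it is judged:
On the way, in this order (a step that is already met when the one before it is completed fails the run):
1. the bolt is fully home (value of joint bolt above 0.027 m), for 0.2 s.
2. the sample is lifted clear of the holder with the bolt home (height (world z) of sample_center above 0.1 m and contact force between the fingers and sample above 1 N and value of joint bolt above 0.027 m), for 0.2 s.
At the end, for the whole second after the job is handed in: Held still in the air, grip on the clear part (at most 20 mm past the centre); middle of the frosted end within 30 mm of the reading point; label side up, within 0.35 rad of facing the lens; not touching the reader; bolt over 27 mm in (distance between sample_frost and read_point below 0.03 m and angle between the y axis of sample_center and the z axis of read_point, either way round below 0.35 rad and angle between sample_center's own y axis and vertical below 1.2 rad and contact force between the fingers and sample above 1 N and x of the grasp point in the frame of sample_center below 0.02 m and contact force between sample and reader below 0.2 N and linear speed of sample below 0.03 m/s and value of joint bolt above 0.027 m); the arm keeps its last pose, push and grip.
It fails at once if a bystander (tools, bottle, cup, can, wooden piece, plain sample) is shifted more than 30 mm (distance of any of hammer, driver, glue, paintcup, kitpiece, can, plain_center from where it was at the start of the episode above 0.03 m).
It also fails if it takes over 72 s, if anything falls off the work surface, if the arm or the gripper's body presses on something with over 40 N, if the wrist force passes 120 N, or if a joint passes its speed limit or range.

## Working session

There is one attempt and no reset: what is moved stays moved. The work goes in short steps, Python scripts to look and compute and a shell command to move; the robot and the scene stay as the last step left them, time stands still between calls to the robot, and variables do not carry over. Pictures are saved under pics/ and viewed, and the job is handed in when it is done.

```bash
ls; mkdir -p pics
python3 - <<'E'
from cell import robot
import cv2,json
s=robot.get_state(); print(s)
for n in ["scene","top","wrist"]:
    print(n,robot.get_calibration(n))
    im=robot.capture(n); cv2.imwrite(f"pics/{n}0.png",im)
E
```

```text
pics
{'time_s': 0.0, 'joint_positions': array([ 1.20816677,  0.62936397,  0.03842209,  1.51838973, -0.0270145 ,
        0.99629302, -0.01995377]), 'joint_vel': array([-0.00034846, -0.00170188,  0.00126248, -0.0002071 , -0.00012949,
       -0.00062306,  0.00165412]), 'effort': array([ 3.68705187e-04, -5.63404763e+01,  1.22640342e+00, -1.93445385e+01,
        1.10383920e-02,  1.05005750e-02, -3.19934850e-05]), 'ee_pos': array([ 0.1899849 , -0.62098688,  0.24937018]), 'tcp_rot': array([-3.10514967e+00, -4.64349471e-01,  4.54442392e-04]), 'ft_force': array([ 0.23682511, -1.00639541,  0.24266247]), 'torque': array([-0.01568494,  0.04038077,  0.04469767]), 'width': 0.9995035744185047}
scene {'K': array([[412.86398653,   0.        , 255.07676468],
       [  0.        , 412.86398653, 195.93521951],
       [  0.        ,   0.        ,   1.        ]]), 'eye': array([ 1.05187853, -0.56925561,  1.09073277]), 'orientation': array([-2.3473318 , -0.87808287,  0.31723352])}
top {'K': array([[497.58410969,   0.        , 254.26354391],
       [  0.        , 497.58410969, 190.40129502],
       [  0.        ,   0.        ,   1.        ]]), 'eye': array([0.4192939 , 0.01423065, 1.6546275 ]), 'orientation': array([-2.1934506 ,  2.20232152, -0.10137204])}
wrist {'K': array([[297.31863964,   0.        , 261.90181402],
       [  0.        , 297.31863964, 190.87249887],
       [  0.        ,   0.        ,   1.        ]]), 'eye': array([ 0.2553398 , -0.60162689,  0.37291845]), 'orientation': array([ 2.34191088, -1.73309483, -0.24031153])}
```

View pics/scene0.png

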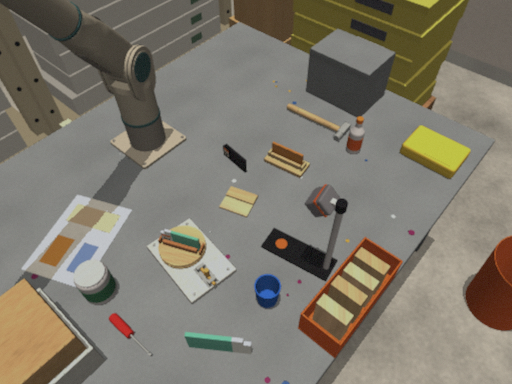

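View pics/top0.png

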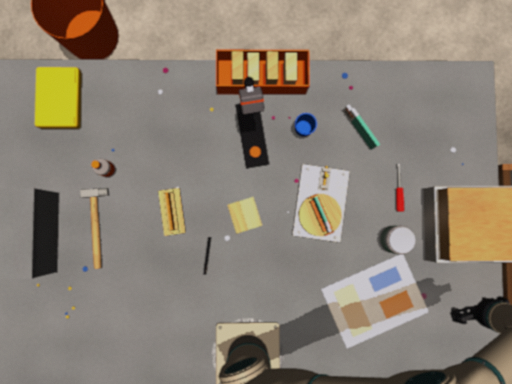

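View pics/wrist0.png

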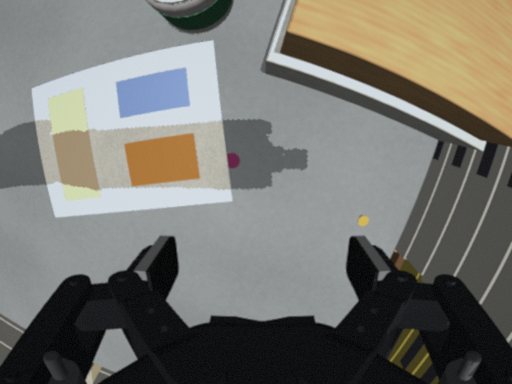

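```bash
cat > h.py <<'E'
import numpy as np, cv2
from scipy.spatial.transform import Rotation as R
from cell import robot
def cal(n):
    c=robot.get_calibration(n); return c["K"],np.array(c["eye"]),R.from_rotvec(c["orientation"]).as_matrix()
def ray(c,u,v,fish=False):
    K,e,M=c; x=(u-K[0,2])/K[0,0]; y=(v-K[1,2])/K[1,1]
    if fish:
        r=np.hypot(x,y); k=np.sin(r)/r if r>1e-9 else 1; d=np.array([x*k,y*k,np.cos(r)])
    else: d=np.array([x,y,1.])
    return M@(d/np.linalg.norm(d))
def onz(c,u,v,z,fish=False):
    d=ray(c,u,v,fish); return c[1]+d*(z-c[1][2])/d[2]
def proj(c,p,fish=False):
    K,e,M=c; q=M.T@(np.array(p)-e)
    if fish:
        t=np.arctan2(np.hypot(q[0],q[1]),q[2]); n=np.hypot(q[0],q[1]); a=q[:2]/n*t
    else: a=q[:2]/q[2]
    return K[0,0]*a[0]+K[0,2],K[1,1]*a[1]+K[1,2]
def tri(c1,p1,c2,p2,f1=False,f2=False):
    d1=ray(c1,*p1,f1); d2=ray(c2,*p2,f2); A=np.stack([d1,-d2],1)
    t=np.linalg.lstsq(A,c2[1]-c1[1],rcond=None)[0]; a=c1[1]+d1*t[0]; b=c2[1]+d2*t[1]
    return (a+b)/2,np.linalg.norm(a-b)
E
python3 - <<'E'
from h import *
t=cv2.imread('pics/top0.png'); s=cv2.imread('pics/scene0.png')
a=cv2.resize(t[155:250,285:405],None,fx=5,fy=5,interpolation=cv2.INTER_CUBIC)
b=cv2.resize(s[210:365,130:270],None,fx=4,fy=4,interpolation=cv2.INTER_CUBIC)
c=cv2.resize(t[70:175,210:290],None,fx=5,fy=5,interpolation=cv2.INTER_CUBIC)
cv2.imwrite('pics/ta.png',a);cv2.imwrite('pics/sb.png',b[:600]);cv2.imwrite('pics/tc.png',c)
T=cal('top')
for n,u,v,z in [("dot",255,152,.008),("stand",321,203,.018),("knob",325,174,.049),("holder",321,215,.036),("cup",305,125,.08),("can",400,240,.11),("kit",245,215,.012),("post",249,84,.33),("foot corner",245,167,.008),("foot corner",269,165,.008)]:
    print(n,onz(T,u,v,z).round(3))
E
```

```text
dot [ 0.661 -0.028  0.008]
stand [ 0.489 -0.245  0.018]
knob [ 0.582 -0.255  0.049]
holder [ 0.449 -0.242  0.036]
cup [ 0.737 -0.187  0.08 ]
can [ 0.369 -0.476  0.11 ]
kit [0.451 0.006 0.012]
post [ 0.799 -0.005  0.33 ]
foot corner [0.61  0.005 0.008]
foot corner [ 0.617 -0.075  0.008]
```

View pics/ta.png

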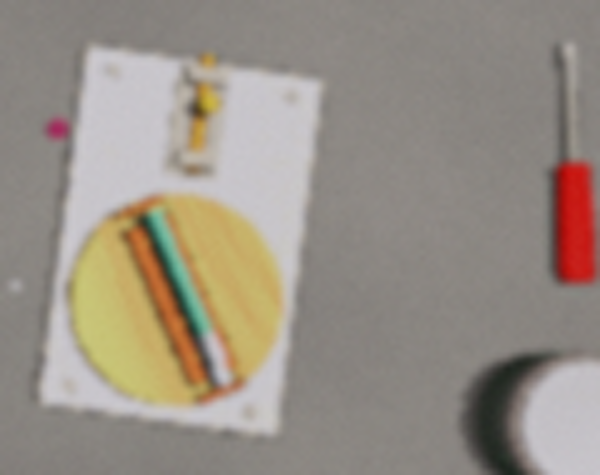

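View pics/sb.png

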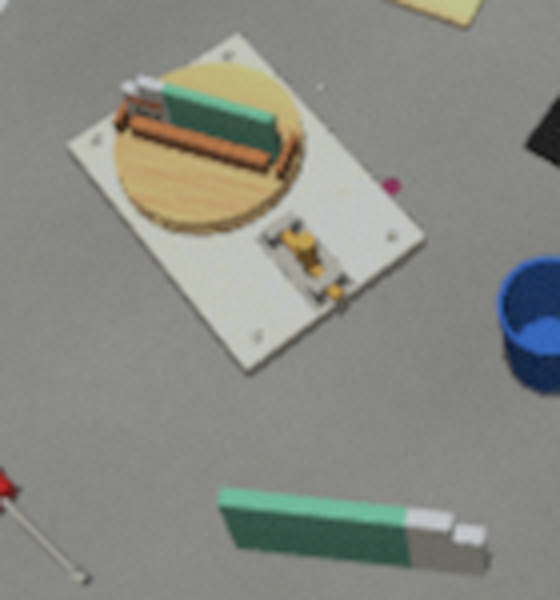

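View pics/tc.png

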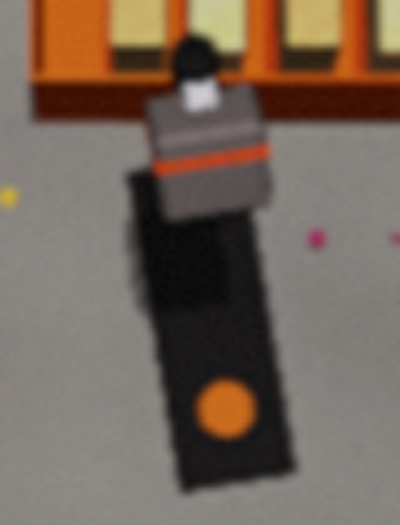

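The candidates are the green sample in the holder (top 320,215), the longer green one on the table (top 362,126) and the black one (207,255). The one in the holder is meant: it is green, the smaller of the two, and has the notch and the frosted end. I'll move in for a close look.

```bash
python3 -m handwheel '[[-1,3,4.4,0.6,0],[-1,3,4.4,0.6,0],[-1,3,4.4,0.6,0],[-1,3,4.4,0.6,0],[-1,3,4.4,0.6,0],[-1,3,4.4,0.6,0],[-1,3,4.4,0.6,0],[-1,3,4.4,0.6,0],[-1,0,0,0,0]]'
python3 - <<'E'
from h import *
c=robot.get_calibration('wrist'); im=robot.capture('wrist'); cv2.imwrite('pics/w1.png',im)
np.savez('w1.npz',**{k:np.array(v) for k,v in c.items()}); s=robot.get_state(); print(s['time_s'],s['ee_pos'],s['tcp_rot'],s['joint_positions'])
cv2.imwrite('pics/w1b.png',cv2.resize(im,(800,600),interpolation=cv2.INTER_CUBIC))
E
```

```text
time_s: 1.27
ee_pos: [0.4332, -0.265, 0.2986]
tcp_rot: [-3.103, -0.478, -0.004]
ft_force: [-0.3, -0.3, 0.3]
width: 1.0
1.325 [ 0.43125281 -0.26768161  0.29835188] [-3.10560201e+00 -4.71870531e-01 -6.23263562e-04] [ 0.50610651  0.36716928 -0.00765245  1.84538185  0.00278515  0.92894699
 -0.77192256]
```

View pics/w1b.png

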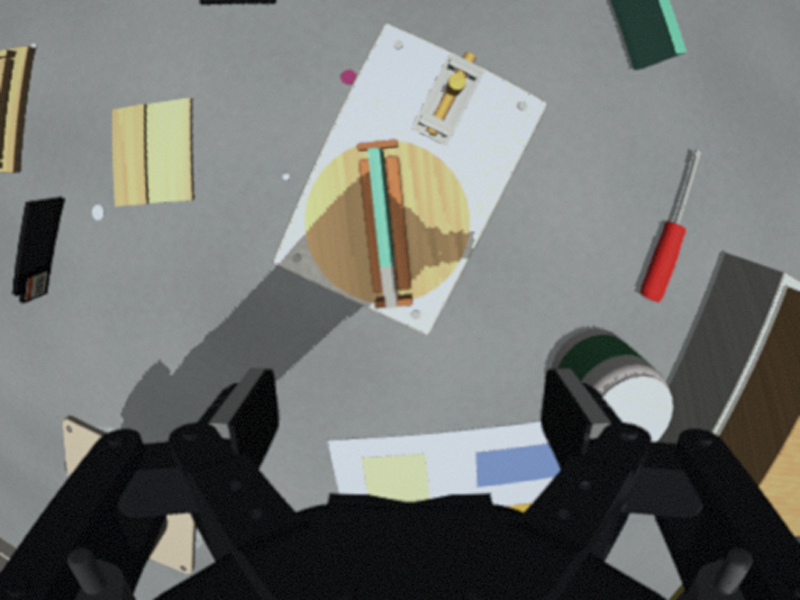

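Run:
```python
from h import *
d=np.load('w1.npz'); c=(d['K'],d['eye'],R.from_rotvec(d['orientation']).as_matrix())
im=cv2.imread('pics/w1.png'); 
f=1.5625
P=lambda u,v,z: onz(c,u/f,v/f,z,True)
kn=P(458,82,.062); print('knob top',kn.round(4))
# plate corners z .018
for q in [(387,24),(546,102),(430,334),(275,263)]: print('plate',P(*q,.018).round(4))
pc=[P(*q,.018) for q in [(387,24),(546,102),(430,334),(275,263)]]
pc=np.array(pc); ax=((pc[0]+pc[1])-(pc[2]+pc[3]))[:2]; print('plate len',np.linalg.norm(ax)/2,'dir',np.degrees(np.arctan2(ax[1],ax[0])))
ay=((pc[0]+pc[3])-(pc[1]+pc[2]))[:2];print('w',np.linalg.norm(ay)/2,np.degrees(np.arctan2(ay[1],ay[0]))-90)
hsv=cv2.cvtColor(im,cv2.COLOR_BGR2HSV)
m=cv2.inRange(hsv,(70,60,60),(95,255,255)); n,l,st,ce=cv2.connectedComponentsWithStats(m)
for i in range(1,n):
    if st[i,4]>80: print(st[i],ce[i]); 
i=[i for i in range(1,n) if st[i,4]>80 and 200<ce[i][0]<270 and 80<ce[i][1]<190]
ys,xs=np.where(np.isin(l,i)); 
b=cv2.minAreaRect(np.stack([xs,ys],1).astype(np.float32)); print(b)
cv2.imwrite('pics/w1c.png',cv2.resize(im[85:205,190:310],None,fx=5,fy=5,interpolation=cv2.INTER_CUBIC))
cv2.imwrite('pics/w1k.png',cv2.resize(im[25:100,250:325],None,fx=8,fy=8,interpolation=cv2.INTER_CUBIC))
```

```text
knob top [ 0.5775 -0.2586  0.062 ]
plate [ 0.62   -0.1859  0.018 ]
plate [ 0.5978 -0.3391  0.018 ]
plate [ 0.364  -0.3069  0.018 ]
plate [ 0.3859 -0.1516  0.018 ]
plate len 0.23628905533206596 dir -8.096957129664782
w 0.15582443570511387 -8.136265507081418
[414   0  25  36 317] [428.92113565  16.55835962]
[406  17  23  26 160] [416.1875   31.75625]
[235  95  16  76 651] [243.32718894 132.28110599]
((243.3594207763672, 132.3543701171875), (75.6385269165039, 8.877760887145996), 83.8844985961914)
```

View pics/w1c.png

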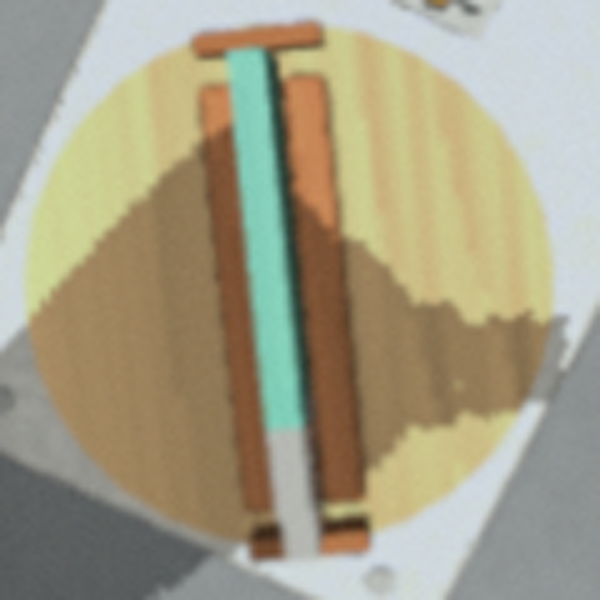

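View pics/w1k.png

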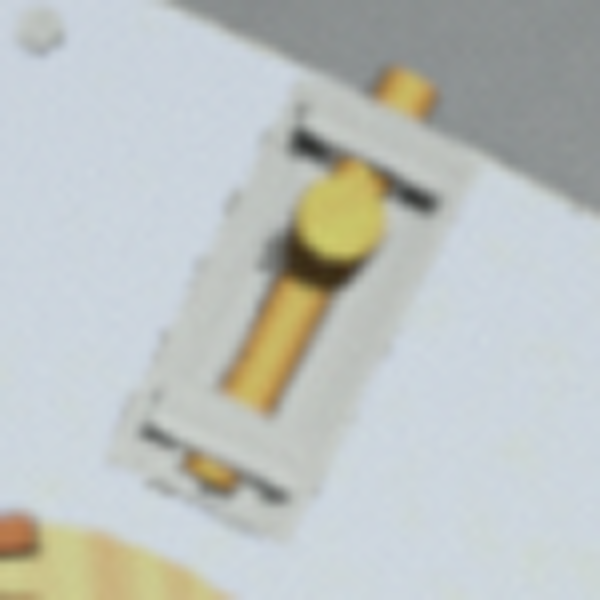

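Run:
```python
from h import *
d=np.load('w1.npz'); c=(d['K'],d['eye'],R.from_rotvec(d['orientation']).as_matrix())
P=lambda u,v,z: onz(c,u,v,z,True)
print('knob',P(250+340/8,25+215/8,.062).round(4))
a=P(190+248/5,85+50/5,.096); b=P(190+286/5,85+430/5,.096); e=P(190+302/5,85+555/5,.082)
print('clear end',a.round(4),'boundary',b.round(4),'end',e.round(4))
x=(e-a)[:2]; L=np.linalg.norm(x); x/=L; print(L,np.linalg.norm((b-a)[:2]),x,np.degrees(np.arctan2(x[1],x[0])))
print('center',a[:2]+x*.06, (a+e)[:2]/2,'frost',a[:2]+x*.1025)
print('tool x',R.from_rotvec(robot.get_state()['tcp_rot']).as_matrix()[:,0])
T=cal('top'); S=cal('scene')
# disc centre via top
im=cv2.imread('pics/top0.png'); s=cv2.imread('pics/scene0.png')
for nm,I,C in(('top',im,T),('scene',s,S)):
    h=cv2.cvtColor(I,cv2.COLOR_BGR2HSV); m=cv2.inRange(h,(5,170,150),(18,255,255)); n,l,st,ce=cv2.connectedComponentsWithStats(m)
    for i in range(1,n):
        if 40<st[i,4]<400:print(nm,ce[i],st[i,4],onz(C,*ce[i],.008).round(4))
```

```text
knob [ 0.578  -0.2577  0.062 ]
clear end [ 0.507  -0.2165  0.096 ] boundary [ 0.4287 -0.2492  0.096 ] end [ 0.3977 -0.2618  0.082 ]
0.11833284749112434 0.08487538444432882 [-0.9237373  -0.38302664] -157.47871367735274
center [ 0.45159418 -0.23946975] [ 0.45236418 -0.23915047] frost [ 0.41233534 -0.25574838]
tool x [9.54869248e-01 2.97026130e-01 4.44405407e-04]
top [241.5  50. ] 50 [1.0082 0.0157 0.008 ]
top [297.13793103  54.75862069] 58 [ 0.9924 -0.1727  0.008 ]
top [225.33625731  73.51461988] 342 [0.9271 0.0704 0.008 ]
top [244.44927536  69.14492754] 69 [0.9422 0.006  0.008 ]
top [251.86956522 101.63043478] 46 [ 0.8311 -0.0185  0.008 ]
top [254.71084337 151.45783133] 83 [ 0.6624 -0.0272  0.008 ]
top [168.74324324 211.2027027 ] 74 [0.4644 0.2571 0.008 ]
top [317.7755102  215.60204082] 98 [ 0.4477 -0.2354  0.008 ]
top [395.17647059 299.09803922] 153 [ 0.1722 -0.4872  0.008 ]
scene [ 57.51598174 248.61643836] 219 [ 0.1631 -0.4869  0.008 ]
scene [280.96428571 243.04761905] 84 [ 0.6651 -0.0268  0.008 ]
```

```bash
python3 -m handwheel '[[1,4.5,0.1,-2,-8.5],[1,4.5,0.1,-3,-8.5],[1,4.5,0.1,-5,-8.4],[1,4.5,0.1,-4,0],[1,0,0,-4,0],[1,0,0,0,0],[1,0,0,0,0]]'
python3 - <<'E'
from h import *
c=robot.get_calibration('wrist'); im=robot.capture('wrist'); cv2.imwrite('pics/w2.png',cv2.resize(im,(800,600)))
s=robot.get_state(); print(s['time_s'],s['ee_pos'],s['tcp_rot'],s['joint_positions'],R.from_rotvec(s['tcp_rot']).as_matrix()[:,0])
E
```

```text
time_s: 2.2
ee_pos: [0.6066, -0.2675, 0.1232]
tcp_rot: [3.132, -0.233, 0.002]
ft_force: [0.2, 0.7, 1.0]
width: -0.002
2.25 [ 0.60722372 -0.26744994  0.12398384] [ 3.13132631 -0.23258593  0.00418941] [ 0.32379345  0.79131955  0.08399928  1.58745988 -0.08534084  0.76335507
 -1.2746193 ] [ 0.98902283 -0.14773662  0.00278242]
```

View pics/w2.png

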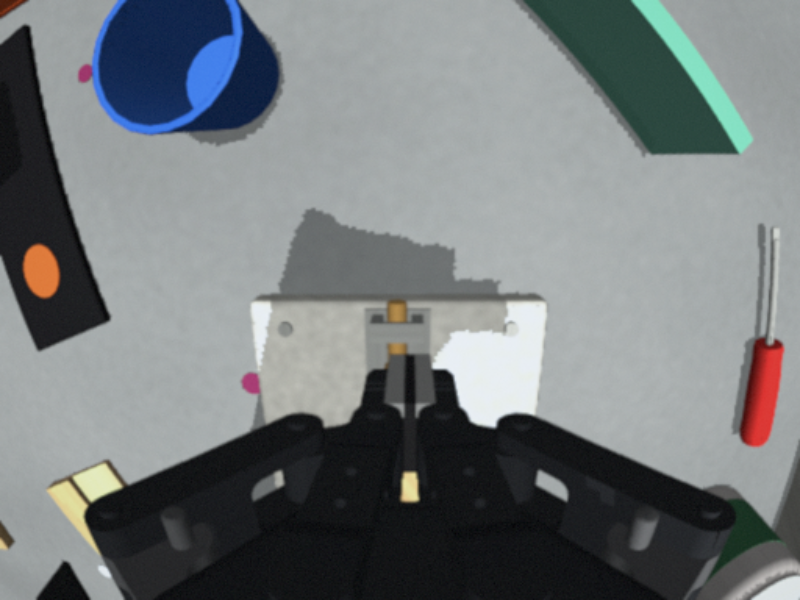

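```bash
python3 -m handwheel '[[1,0.5,0.5,-3,0],[1,0,0,-3,0],[1,0,0,0,0],[1,0,0,0,0]]'
```

```text
time_s: 2.75
ee_pos: [0.613, -0.2618, 0.0643]
tcp_rot: [3.132, -0.231, 0.005]
ft_force: [1.1, -0.2, 0.6]
width: -0.005
```

```bash
python3 -m handwheel '[[1,0,0,-0.3,0],[1,-0.99,0.14,0,0],[1,-0.99,0.14,0,0],[1,-0.8,0.11,0,0],[1,-0.8,0.11,0,0],[1,-0.5,0.07,0,0]]';python3 -m handwheel '[[1,-0.3,0.04,0,0],[1,0,0,0,0]]'
```

```text
time_s: 3.5
ee_pos: [0.5736, -0.2552, 0.0595]
tcp_rot: [3.132, -0.23, 0.01]
ft_force: [10.3, -1.2, -5.5]
width: 0.002
time_s: 3.75
ee_pos: [0.5736, -0.2552, 0.0596]
tcp_rot: [3.131, -0.228, 0.018]
ft_force: [12.2, -0.7, -6.0]
width: 0.001
```

Run:
```python
from h import *
s=robot.capture('scene'); w=robot.capture('wrist')
cv2.imwrite('pics/s3.png',cv2.resize(s[230:320,150:250],None,fx=6,fy=6,interpolation=cv2.INTER_CUBIC))
cv2.imwrite('pics/w3.png',cv2.resize(w,(800,600)))
```

```text
(no output)
```

View pics/s3.png

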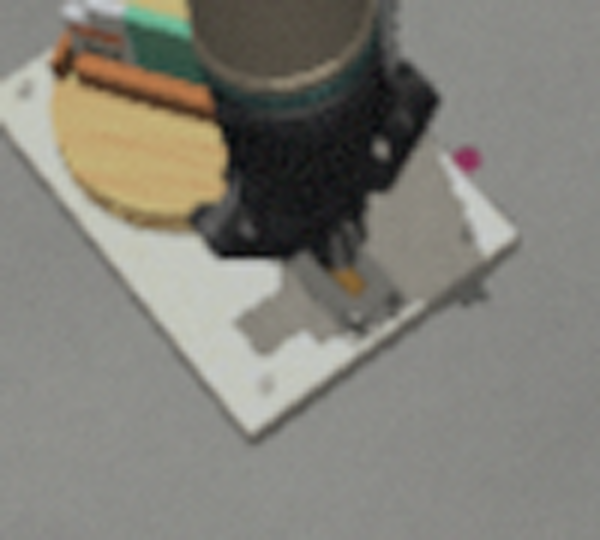

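View pics/w3.png

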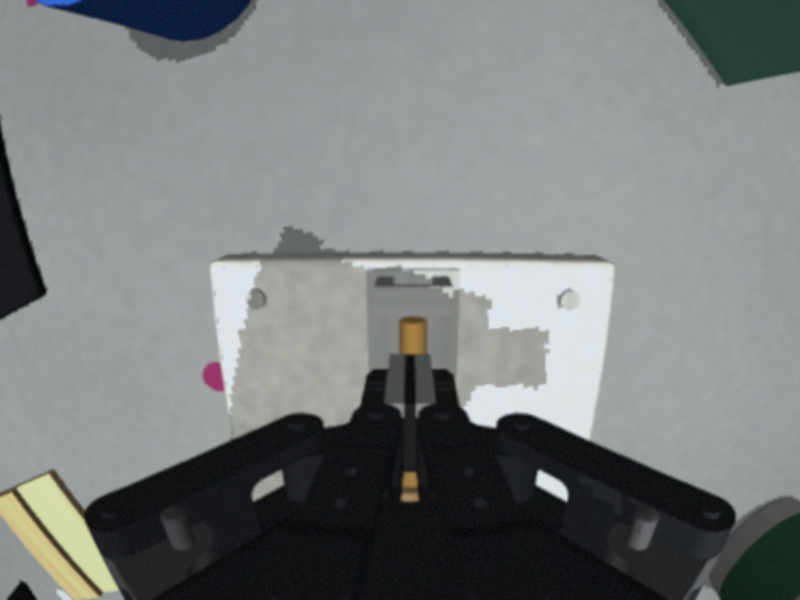

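Run:
```python
from h import *
f=1.5625
d=np.load('w1.npz'); c=(d['K'],d['eye'],R.from_rotvec(d['orientation']).as_matrix())
W=cal('wrist')
for z in(.026,.03):
    a=onz(c,250+408/8,25+75/8,z,True); b=onz(W,413/f,320/f,z,True); print(a,b,np.linalg.norm(a-b))
# plate edge check
print(onz(W,413/f,262/f,.018,True), onz(c,(387+546)/2/f,63/f,.018,True))
```

```text
[ 0.61342449 -0.26236908  0.026     ] [ 0.5897976  -0.25924538  0.026     ] 0.023832489719437015
[ 0.61225979 -0.26219404  0.03      ] [ 0.59106518 -0.25939157  0.03      ] 0.021379083744290987
[ 0.60907586 -0.26211239  0.018     ] [ 0.60634846 -0.26211728  0.018     ]
```

```bash
python3 -m handwheel '[[1,-0.4,0.06,0.1,0],[1,0,0,0,0]]';python3 -m handwheel '[[1,-0.4,0.06,0.1,0],[1,0,0,0,0]]'
```

```text
time_s: 4.1
ee_pos: [0.5734, -0.2547, 0.0611]
tcp_rot: [3.13, -0.227, 0.029]
ft_force: [17.9, -1.5, -10.5]
width: 0.003
time_s: 4.35
ee_pos: [0.5732, -0.2541, 0.0628]
tcp_rot: [3.129, -0.225, 0.041]
ft_force: [25.4, -2.8, -13.1]
width: -0.003
```

```bash
python3 -m handwheel '[[1,2.0,-0.28,0,0],[1,1,-0.14,1,0],[1,-3,0.4,5,0],[1,-6,1,5,0],[1,-5,1,5,0],[-1,-2,1,3,0],[-1,0,0,0,0]]'
python3 - <<'E'
from h import *
c=robot.get_calibration('wrist'); im=robot.capture('wrist'); cv2.imwrite('pics/w4.png',im)
np.savez('w4.npz',**{k:np.array(v) for k,v in c.items()}); s=robot.get_state(); print(s['time_s'],s['ee_pos'],s['tcp_rot'],s['joint_positions'])
cv2.imwrite('pics/w4b.png',cv2.resize(im[0:240,120:440],None,fx=2.5,fy=2.5,interpolation=cv2.INTER_CUBIC))
E
```

```text
time_s: 5.22
ee_pos: [0.4475, -0.227, 0.2368]
tcp_rot: [3.132, -0.232, 0.004]
ft_force: [1.0, -1.0, 0.0]
width: 0.421
5.275 [ 0.44823433 -0.22707597  0.23551704] [ 3.13242390e+00 -2.30913382e-01  2.64277207e-03] [ 0.34449923  0.43942592  0.0965478   1.94275871 -0.05949366  0.76027506
 -1.24297898]
```

View pics/w4b.png

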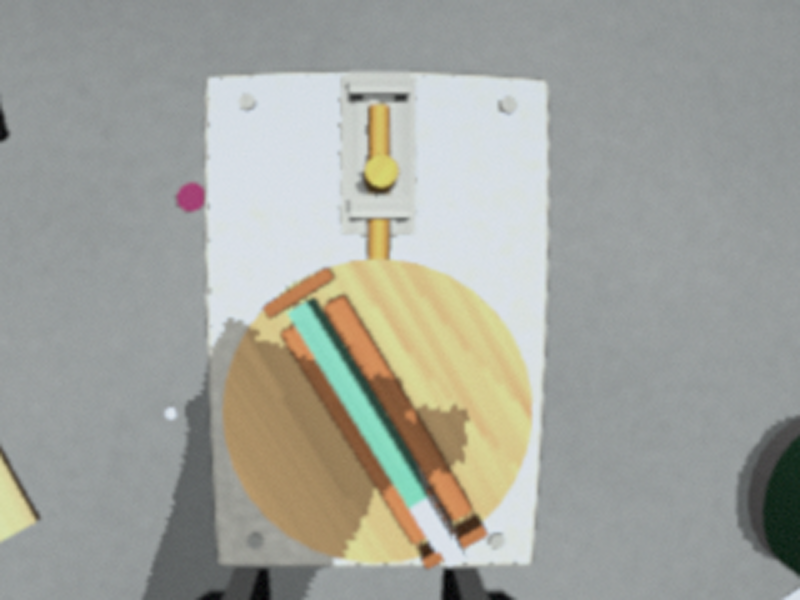

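Run:
```python
from h import *
d=np.load('w4.npz'); c=(d['K'],d['eye'],R.from_rotvec(d['orientation']).as_matrix())
P=lambda u,v,z: onz(c,120+u/2.5,v/2.5,z,True)
k=P(380,170,.062); print('knob',k, np.linalg.norm(k[:2]-[.578,-.2577]))
print('tail',P(378,104,.03))
cs=np.array([P(*q,.018)[:2] for q in[(208,77),(547,82),(530,564),(220,563)]]); print(cs, (cs[0]+cs[1]-cs[2]-cs[3])/2)
a=P(304,308,.096); b=P(419,500,.096); e=P(455,560,.082); x=(e-a)[:2]
print(a,b,e,np.linalg.norm(x),np.degrees(np.arctan2(x[1],x[0])),'c',a[:2]+x/np.linalg.norm(x)*.06)
```

```text
knob [ 0.55565992 -0.25371765  0.062     ] 0.02269225616958272
tail [ 0.59026288 -0.25913554  0.03      ]
[[ 0.62002165 -0.18490726]
 [ 0.59616504 -0.34014337]
 [ 0.36248394 -0.30457886]
 [ 0.38651414 -0.15006973]] [ 0.23359431 -0.03520102]
[ 0.50617117 -0.21809475  0.096     ] [ 0.42983219 -0.24910508  0.096     ] [ 0.39780839 -0.26117598  0.082     ] 0.1166125442005884 -158.3189747865029 c [ 0.45041588 -0.2402611 ]
```

Run:
```python
from h import *
t=robot.capture('top'); cv2.imwrite('pics/top5.png',t)
s=robot.capture('scene'); cv2.imwrite('pics/scene5.png',s)
o=cv2.imread('pics/top0.png'); os_=cv2.imread('pics/scene0.png')
A=np.hstack([cv2.resize(i[160:200,305:345],None,fx=9,fy=9,interpolation=cv2.INTER_CUBIC) for i in(o,t)])
B=np.hstack([cv2.resize(i[250:295,180:225],None,fx=8,fy=8,interpolation=cv2.INTER_CUBIC) for i in(os_,s)])
cv2.imwrite('pics/A.png',A);cv2.imwrite('pics/B.png',B)
```

```text
(no output)
```

View pics/A.png

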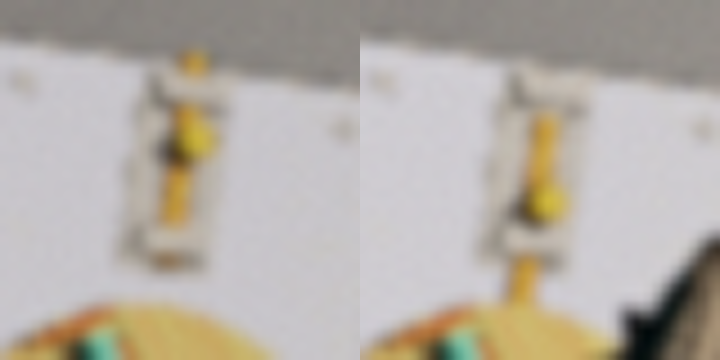

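View pics/B.png

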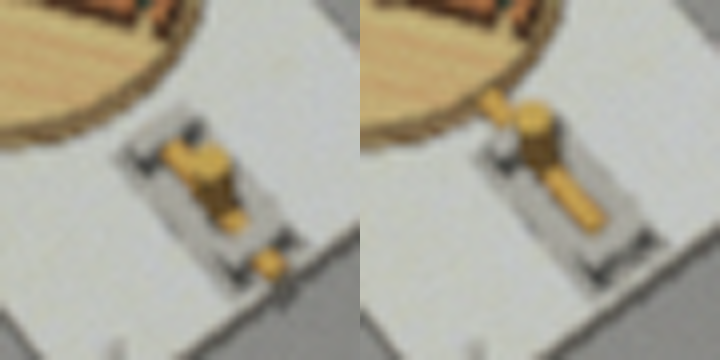

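Run:
```python
from h import *
d=np.load('w1.npz'); c=(d['K'],d['eye'],R.from_rotvec(d['orientation']).as_matrix())
print('tip0',onz(c,250+209/8,25+485/8,.028,True))
d=np.load('w4.npz'); c=(d['K'],d['eye'],R.from_rotvec(d['orientation']).as_matrix())
P=lambda u,v,z: onz(c,120+u/2.5,v/2.5,z,True)
print('disc edge near bolt',P(378,260,.036),'far',P(378,562,.036), 'l',P(222,410,.036),'r',P(532,410,.036))
print('staples in',P(378,203,.036),P(378,218,.036),'out',P(378,78,.036),P(378,95,.036))
```

```text
tip0 [ 0.53501105 -0.25232477  0.028     ]
disc edge near bolt [ 0.52015965 -0.24849492  0.036     ] far [ 0.38312401 -0.22897298  0.036     ] l [ 0.46531623 -0.17010023  0.036     ] r [ 0.44496754 -0.30808205  0.036     ]
staples in [ 0.54488328 -0.25214508  0.036     ] [ 0.53835326 -0.25117713  0.036     ] out [ 0.60084357 -0.26055027  0.036     ] [ 0.59300456 -0.25936137  0.036     ]
```

```bash
python3 -m handwheel '[[-0.2,5.4,-1.35,-2,0],[-0.2,5.4,-1.3,-3,0],[-0.2,0,0,-4,0],[-0.2,0,0,-4,0],[-0.2,0,0,-3.8,0],[-0.2,0,0,0,0]]'; python3 -m handwheel '[[1,0,0,0,0],[1,0,0,0,0],[1,0,0,0,0],[1,0,0,0,0]]'
```

```text
time_s: 6.12
ee_pos: [0.5534, -0.2519, 0.0621]
tcp_rot: [-3.13, 0.229, 0.014]
ft_force: [-0.6, 0.9, 0.8]
width: 0.599
time_s: 6.62
ee_pos: [0.5573, -0.2538, 0.0683]
tcp_rot: [3.132, -0.23, 0.005]
ft_force: [-0.4, 0.9, 6.8]
width: 0.127
```

```bash
python3 -m handwheel '[[1,-0.4,0.06,0.3,0],[1,-0.3,0.04,0,0],[1,0,0,0,0]]'; python3 -m handwheel '[[1,-0.3,0.04,0,0],[1,0,0,0,0]]'
```

```text
time_s: 7.0
ee_pos: [0.5568, -0.2537, 0.0688]
tcp_rot: [3.129, -0.228, 0.024]
ft_force: [17.8, -5.1, -26.4]
width: 0.128
time_s: 7.25
ee_pos: [0.5566, -0.2536, 0.0689]
tcp_rot: [3.128, -0.227, 0.032]
ft_force: [23.3, -6.2, -32.5]
width: 0.126
```

```bash
python3 -m handwheel '[[-0.2,1,-0.14,-0.3,0],[-0.2,0,0,0,0],[-0.2,0,0,0,0],[-0.2,0,0,3,0],[-0.2,0,0,4,0],[-0.2,0,0,5,0],[-0.2,2,-1,5,0],[-0.2,4,-2,4,0],[-0.2,5,-2.5,0,0],[-0.2,5,-2.5,0,0]]'; python3 -m handwheel '[[-0.2,5,-2.5,0,0],[-0.2,5,-2.5,0,0]]';  python3 -m handwheel '[[-0.2,5,-2.5,0,0],[-0.2,5,-2.5,0,0]]';python3 -c "
from h import *
s=robot.get_state();print(s['joint_positions'].round(3),R.from_rotvec(s['tcp_rot']).as_matrix().round(3))"
```

```text
time_s: 8.5
ee_pos: [0.717, -0.334, 0.2787]
tcp_rot: [3.133, -0.23, 0.003]
ft_force: [0.2, -0.1, 0.9]
width: 0.597
time_s: 8.75
ee_pos: [0.797, -0.374, 0.2783]
tcp_rot: [-3.133, 0.235, -0.001]
ft_force: [2.1, -0.1, -0.1]
width: 0.606
time_s: 9.0
ee_pos: [0.8299, -0.3943, 0.2508]
tcp_rot: [3.12, -0.243, 0.062]
ft_force: [-0.7, -0.5, -0.3]
width: 0.599
[ 0.368  1.253  0.647  0.194 -0.625  1.691 -1.241] [[ 0.987 -0.155  0.039]
 [-0.155 -0.988 -0.014]
 [ 0.041  0.008 -0.999]]
```

```bash
python3 -m handwheel '[[-0.2,5,-2.5,0,0],[-0.2,5,-2.5,0,0],[-0.2,5,-2.5,0,0]]';python3 -c "
from h import *
s=robot.get_state();print(s['joint_positions'].round(3),R.from_rotvec(s['tcp_rot']).as_matrix().round(3))"; python3 -m handwheel '[[-0.2,-5,2.5,0,0],[-0.2,0,0,0,0]]';python3 -c "
from h import *
s=robot.get_state();print(s['joint_positions'].round(3),R.from_rotvec(s['tcp_rot']).as_matrix().round(3))"
```

```text
time_s: 9.38
ee_pos: [0.8738, -0.4181, 0.2299]
tcp_rot: [3.059, -0.231, 0.244]
ft_force: [19.0, 31.5, -0.8]
width: 0.598
[ 0.355  1.317  1.125  0.186 -1.1    1.571 -1.198] [[ 0.976 -0.154  0.153]
 [-0.144 -0.987 -0.076]
 [ 0.162  0.052 -0.985]]
time_s: 9.62
ee_pos: [0.8546, -0.4081, 0.2315]
tcp_rot: [3.064, -0.243, 0.245]
ft_force: [0.3, 0.5, 0.7]
width: 0.6
[ 0.247  1.258  1.137  0.472 -1.091  1.499 -1.055] [[ 0.975 -0.161  0.154]
 [-0.152 -0.986 -0.07 ]
 [ 0.163  0.045 -0.986]]
```

```bash
python3 -m handwheel '[[-0.2,-5,2.1,0.6,4],[-0.2,-5,2.1,0.6,4],[-0.2,-5,2.1,0.6,4],[-0.2,-5,2.1,0.6,4],[-0.2,-5,2.1,0.6,4],[-0.2,-5,2.1,0.6,4],[-0.2,-5,2.1,0.6,4],[-0.2,-5,2.1,0.6,3],[-0.2,0,0,0,0]]';python3 -c "
from h import *
s=robot.get_state();print(s['joint_positions'].round(3),R.from_rotvec(s['tcp_rot']).as_matrix().round(3))"
```

```text
time_s: 10.75
ee_pos: [0.4718, -0.2465, 0.2826]
tcp_rot: [3.06, 0.572, 0.281]
ft_force: [0.9, 0.4, 0.2]
width: 0.598
[-0.261  0.637  1.22   1.951 -0.901  1.033  0.172] [[ 0.917  0.357  0.179]
 [ 0.36  -0.933  0.018]
 [ 0.173  0.048 -0.984]]
```

```bash
python3 -m handwheel '[[-0.2,-1.8,0.8,-3,0],[-0.2,0,0,-5,0],[-0.2,0,0,-5,0],[-0.2,0,0,-2,0],[-0.2,0,0,0,0],[-0.2,0,0,0,0]]';python3 -c "
from h import *
im=robot.capture('wrist'); cv2.imwrite('pics/w6.png',cv2.resize(im,(800,600)))
s=robot.get_state();print(s['ee_pos'],s['joint_positions'].round(3),R.from_rotvec(s['tcp_rot']).as_matrix().round(3))"
```

```text
time_s: 11.5
ee_pos: [0.4564, -0.2407, 0.1342]
tcp_rot: [3.057, 0.574, 0.278]
ft_force: [0.9, -0.3, 0.2]
width: 0.599
[ 0.45617338 -0.24033811  0.13420657] [ 0.06   0.672  0.656  2.14  -1.098  0.566  0.361] [[ 0.916  0.359  0.177]
 [ 0.362 -0.932  0.014]
 [ 0.17   0.051 -0.984]]
```

View pics/w6.png

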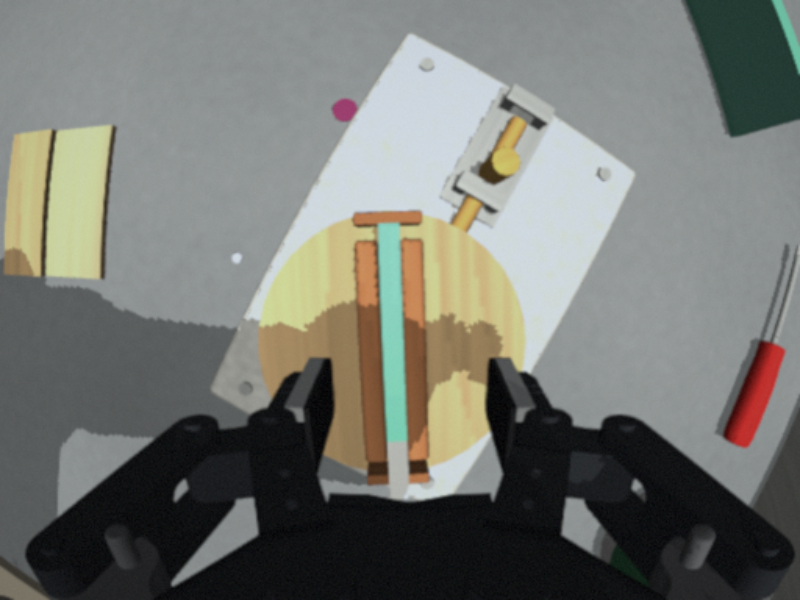

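```bash
python3 -m handwheel '[[-0.2,-0.2,0.2,-2.6,1],[-0.2,0,0,-2.6,0],[-0.2,0,0,0,0]]';python3 -m handwheel '[[1,0,0,0,0],[1,0,0,0,0],[1,0,0,0,0],[1,0,0,0,0],[1,0,0,0,0]]'
```

```text
time_s: 11.92
ee_pos: [0.4528, -0.2367, 0.0806]
tcp_rot: [3.058, 0.602, 0.275]
ft_force: [-0.0, -0.2, -0.1]
width: 0.597
time_s: 12.55
ee_pos: [0.453, -0.2365, 0.0819]
tcp_rot: [3.054, 0.606, 0.275]
ft_force: [-1.5, 0.5, 4.9]
width: 0.088
```

```bash
python3 -c "
from h import *
im=robot.capture('wrist'); cv2.imwrite('pics/w7.png',cv2.resize(im,(800,600)))
s=robot.get_state();print(s['ee_pos'],s['joint_positions'].round(3),R.from_rotvec(s['tcp_rot']).as_matrix().round(3))"
```

```text
[ 0.45303549 -0.23650996  0.08193664] [ 0.307  0.696  0.272  2.17  -1.096  0.31   0.381] [[ 0.909  0.378  0.175]
 [ 0.38  -0.925  0.019]
 [ 0.169  0.049 -0.984]]
```

View pics/w7.png

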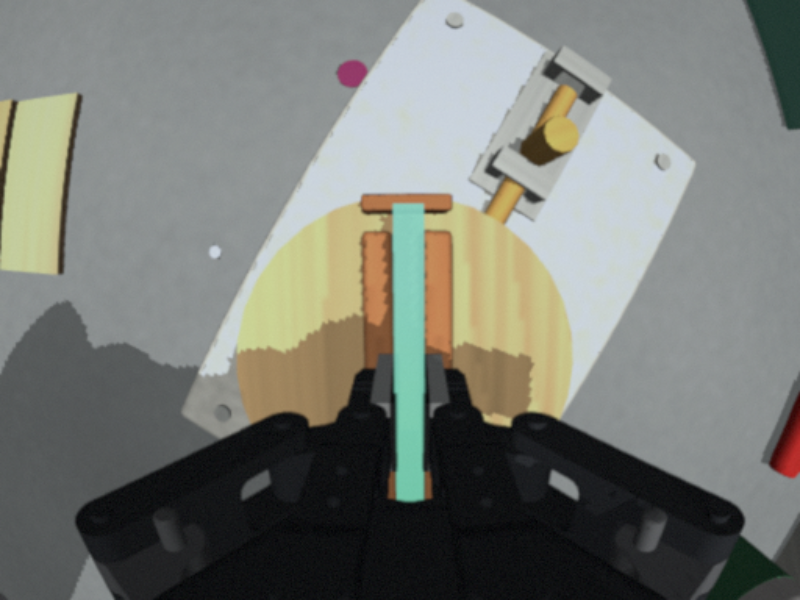

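```bash
python3 -m handwheel '[[1,0,0,1,0],[1,0,0,2,0],[1,0,0,3,0],[1,0,0,3,0],[1,0,0,3,0],[1,0,0,4,0],[1,0,0,4,0],[1,0,0,0,0]]';python3 -c "
from h import *
im=robot.capture('scene'); cv2.imwrite('pics/s8.png',cv2.resize(im,(800,600)))
s=robot.get_state();print(s['ee_pos'],s['joint_positions'].round(3),R.from_rotvec(s['tcp_rot']).as_matrix().round(3))"
```

```text
time_s: 13.6
ee_pos: [0.4541, -0.2375, 0.2841]
tcp_rot: [3.051, 0.604, 0.282]
ft_force: [-0.6, 0.8, -1.9]
width: 0.085
[ 0.4532048  -0.23642488  0.28221173] [-0.06   0.414  0.771  1.996 -0.587  0.793 -0.123] [[ 0.909  0.377  0.177]
 [ 0.38  -0.925  0.019]
 [ 0.17   0.05  -0.984]]
```

View pics/s8.png

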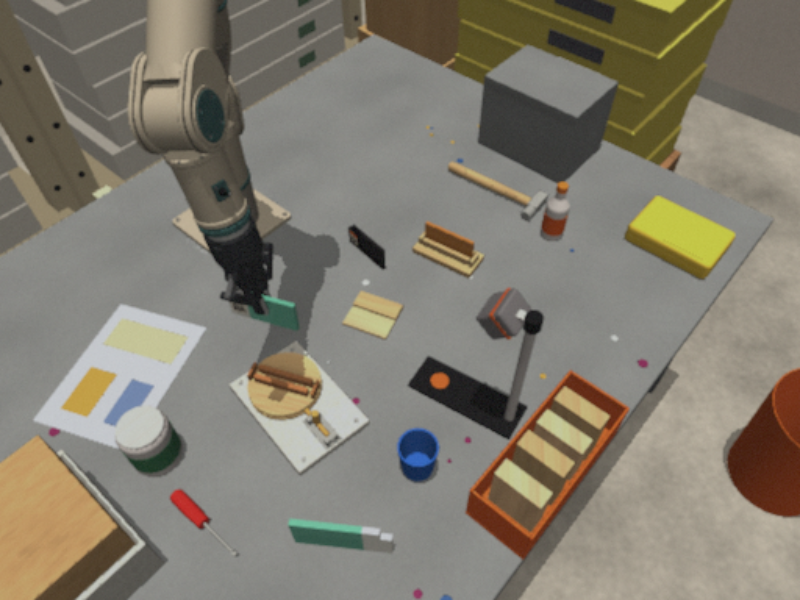

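```bash
python3 -m handwheel '[[1,0,0,4,10],[1,0,0,5,10],[1,0,0,5,10],[1,0,0,5,9],[1,0,0,5,0],[1,0,0,5,0],[1,0,0,5,0]]';python3 -c "
from h import *
s=robot.get_state();print(s['ee_pos'],s['joint_positions'].round(3),R.from_rotvec(s['tcp_rot']).as_matrix().round(3))";  python3 -m handwheel '[[1,0,0,5,0],[1,0,0,5,0],[1,0,0,5,0],[1,0,0,5,0]]';python3 -c "
from h import *
s=robot.get_state();print(s['ee_pos'],s['joint_positions'].round(3),R.from_rotvec(s['tcp_rot']).as_matrix().round(3))"
```

```text
time_s: 14.52
ee_pos: [0.4527, -0.2361, 0.6211]
tcp_rot: [-2.651, -1.574, -0.262]
ft_force: [1.0, 0.4, -0.3]
width: 0.085
[ 0.45268808 -0.23607325  0.62113399] [ 0.055  0.254  0.706  1.197 -0.345  1.736  0.186] [[ 0.469  0.875  0.121]
 [ 0.867 -0.482  0.127]
 [ 0.169  0.046 -0.985]]
time_s: 15.02
ee_pos: [0.459, -0.2314, 0.6997]
tcp_rot: [-2.629, -1.584, -0.226]
ft_force: [0.7, -0.5, -2.7]
width: 0.084
[ 0.45903668 -0.23138797  0.69969904] [ 0.585  0.289 -0.122  0.867 -0.134  1.961 -0.071] [[ 0.46   0.883  0.093]
 [ 0.874 -0.469  0.13 ]
 [ 0.158  0.021 -0.987]]
```

```bash
for i in 1 2; do python3 -m handwheel '[[1,0.5,-0.25,5,0],[1,0.5,-0.25,5,0],[1,0.5,-0.25,5,0]]';python3 -c "
from h import *
s=robot.get_state();print(s['joint_positions'].round(3),R.from_rotvec(s['tcp_rot']).as_matrix().round(3))"; done
```

```text
time_s: 15.4
ee_pos: [0.4551, -0.2179, 0.7564]
tcp_rot: [2.663, 1.585, 0.339]
ft_force: [0.1, 0.2, -1.1]
width: 0.084
[ 0.71   0.256 -0.36   0.765 -0.072  1.98  -0.163] [[ 0.46   0.866  0.198]
 [ 0.871 -0.483  0.09 ]
 [ 0.173  0.131 -0.976]]
time_s: 15.78
ee_pos: [0.4545, -0.204, 0.8067]
tcp_rot: [2.581, 1.524, 0.445]
ft_force: [0.3, 0.4, -1.4]
width: 0.083
[ 0.71   0.223 -0.382  0.677 -0.078  1.981 -0.197] [[ 0.453  0.838  0.305]
 [ 0.87  -0.489  0.053]
 [ 0.194  0.242 -0.951]]
```

```bash
for i in 1 2; do python3 -m handwheel '[[1,0.5,-0.5,5,0],[1,0.5,-0.5,5,0],[1,0.5,-0.5,5,0],[1,0.5,-0.5,5,0]]';python3 -c "
from h import *
s=robot.get_state();print(s['joint_positions'].round(3),R.from_rotvec(s['tcp_rot']).as_matrix().round(3))"; done
```

```text
time_s: 16.27
ee_pos: [0.4553, -0.1993, 0.8691]
tcp_rot: [2.472, 1.44, 0.58]
ft_force: [-0.0, -0.0, -1.6]
width: 0.087
[ 0.692  0.207 -0.361  0.537 -0.095  1.981 -0.219] [[ 0.441  0.781  0.441]
 [ 0.869 -0.494  0.007]
 [ 0.224  0.381 -0.897]]
time_s: 16.77
ee_pos: [0.4556, -0.195, 0.9295]
tcp_rot: [2.358, 1.358, 0.706]
ft_force: [0.4, -0.1, -1.5]
width: 0.08
[ 0.637  0.205 -0.282  0.382 -0.131  1.981 -0.236] [[ 0.423  0.707  0.567]
 [ 0.87  -0.492 -0.036]
 [ 0.253  0.508 -0.823]]
```

```bash
python3 -m handwheel '[[1,0.5,-0.5,5,0],[1,0.5,-0.5,5,0],[1,0.5,-0.5,5,0],[1,0.5,-0.5,5,0]]';python3 -c "
from h import *
s=robot.get_state();print(s['joint_positions'].round(3),R.from_rotvec(s['tcp_rot']).as_matrix().round(3))"; python3 -m handwheel '[[1,0.5,-0.5,5,0],[1,0.5,-0.5,5,0],[1,0.5,-0.5,5,0]]';python3 -c "
from h import *
s=robot.get_state();print(s['joint_positions'].round(3),R.from_rotvec(s['tcp_rot']).as_matrix().round(3))"
```

```text
time_s: 17.27
ee_pos: [0.4533, -0.1911, 0.986]
tcp_rot: [2.243, 1.277, 0.821]
ft_force: [-0.1, -0.2, -1.6]
width: 0.084
[ 0.567  0.216 -0.13   0.22  -0.22   1.981 -0.25 ] [[ 0.401  0.618  0.677]
 [ 0.872 -0.484 -0.075]
 [ 0.281  0.62  -0.732]]
time_s: 17.65
ee_pos: [0.4489, -0.1897, 1.008]
tcp_rot: [2.197, 1.241, 0.871]
ft_force: [-0.3, -0.0, -0.1]
width: 0.084
[ 0.418  0.223  0.53   0.184 -0.716  1.981 -0.205] [[ 0.39   0.575  0.719]
 [ 0.872 -0.482 -0.088]
 [ 0.296  0.661 -0.689]]
```

```bash
cat > tgt.py <<'E'
from h import *
Rg=R.from_rotvec([3.054,0.606,0.275]).as_matrix()
yt=Rg[:,1].copy(); yt[2]=0; yt/=np.linalg.norm(yt); zs=np.array([0,0,1.]); xs=np.cross(yt,zs)
M=Rg.T@np.stack([xs,yt,zs],1)
off=np.array([.0457,0,-.016])
read=np.array([.664,-.027,.19]); h=np.radians(9.5)
zr=np.array([np.cos(h),np.sin(h),1])/np.sqrt(2)
def rep():
    s=robot.get_state(); Rt=R.from_rotvec(s['tcp_rot']).as_matrix(); S=Rt@M; fr=s['ee_pos']+S@off
    yaw=np.degrees(h-np.arctan2(S[1,1],S[0,1]))
    Sz=R.from_euler('z',yaw,degrees=True).as_matrix()@S
    tcp=read-Sz@off
    print('t',s['time_s'],'q',s['joint_positions'].round(2),'\nS',S.round(3).tolist(),'frost',fr.round(4),'err',np.linalg.norm(fr-read).round(4),'ang',np.arccos(S[:,1]@zr).round(3))
    print('need yaw',yaw.round(1),'then tcp',tcp.round(4),'now',s['ee_pos'].round(4),'shift cm',((tcp-s['ee_pos'])*100).round(2),'toolz after',(R.from_euler('z',yaw,degrees=True).as_matrix()@Rt)[:,2].round(2))
if __name__=='__main__': rep()
E
python3 tgt.py
```

```text
t 17.65 q [ 0.42  0.22  0.53  0.18 -0.72  1.98 -0.2 ] 
S [[-0.506, 0.606, -0.613], [-0.844, -0.493, 0.21], [-0.175, 0.624, 0.762]] frost [ 0.4355 -0.2317  0.9878] err 0.8547 ang 0.633
need yaw 48.6 then tcp [0.6413 0.0107 0.2102] now [ 0.4489 -0.1897  1.008 ] shift cm [ 19.25  20.04 -79.78] toolz after [ 0.54  0.48 -0.69]
```

```bash
python3 -m handwheel '[[1,0,0.5,-4,5],[1,0,0.5,-5,6],[1,0,0.5,-5,6],[1,0,0.5,-5,6],[1,0,0.5,-5,6],[1,0,0.5,-5,6]]'; python3 tgt.py
```

```text
time_s: 18.4
ee_pos: [0.4524, -0.1565, 0.7598]
tcp_rot: [1.871, 1.87, 1.073]
ft_force: [0.3, -1.1, -0.5]
width: 0.09
t 18.4 q [-0.19 -0.11  0.8   1.4  -0.62  1.39  0.61] 
S [[0.003, 0.767, -0.641], [-0.984, -0.112, -0.138], [-0.178, 0.631, 0.755]] frost [ 0.4628 -0.1992  0.7395] err 0.61 ang 0.252
need yaw 17.8 then tcp [0.641  0.0105 0.2102] now [ 0.4524 -0.1565  0.7598] shift cm [ 18.86  16.7  -54.95] toolz after [ 0.55  0.49 -0.68]
```

```bash
python3 -m handwheel '[[1,0.5,1,-5,6],[1,0.5,1,-5,6],[1,0.5,1.5,-5,6],[1,0.5,1.5,-5,0],[1,0.5,1.5,-5,0],[1,0.5,1.5,-5,0]]'; python3 tgt.py
```

```text
time_s: 19.15
ee_pos: [0.4836, -0.0765, 0.4595]
tcp_rot: [1.614, 2.212, 1.159]
ft_force: [1.1, -0.1, -1.5]
width: 0.089
t 19.15 q [-0.18  0.15  0.9   2.04 -1.06  1.16  1.56] 
S [[0.303, 0.766, -0.567], [-0.937, 0.129, -0.326], [-0.176, 0.63, 0.756]] frost [ 0.5065 -0.1141  0.4393] err 0.3075 ang 0.104
need yaw -0.1 then tcp [0.6411 0.0106 0.2101] now [ 0.4836 -0.0765  0.4595] shift cm [ 15.75   8.71 -24.93] toolz after [ 0.55  0.48 -0.68]
```

```bash
python3 -m handwheel '[[1,1.5,1.5,-5,0],[1,2,1.5,-5,0],[1,2,1.5,-4,0],[1,2,1,-3,0],[1,0,0,0,0]]'; python3 tgt.py
```

```text
time_s: 19.77
ee_pos: [0.5253, -0.0537, 0.3662]
tcp_rot: [1.637, 2.235, 1.132]
ft_force: [-0.2, -0.4, -0.6]
width: 0.08
t 19.775 q [ 0.64  0.27 -0.2   2.11 -1.09  0.77  1.58] 
S [[0.3, 0.785, -0.543], [-0.937, 0.136, -0.321], [-0.178, 0.605, 0.776]] frost [ 0.5477 -0.0914  0.3456] err 0.2047 ang 0.136
need yaw -0.4 then tcp [0.6418 0.0108 0.2105] now [ 0.5253 -0.0537  0.3662] shift cm [ 11.66   6.46 -15.56] toolz after [ 0.52  0.48 -0.7 ]
```

```bash
python3 -m handwheel '[[1,2,1,-2.5,0],[1,2,1,-2.5,0],[1,0,0,0,0]]'; python3 tgt.py
```

```text
time_s: 20.15
ee_pos: [0.5654, -0.0348, 0.3151]
tcp_rot: [1.64, 2.235, 1.128]
ft_force: [-0.4, -0.2, -0.6]
width: 0.085
t 20.15 q [ 0.82  0.43 -0.59  2.11 -1.08  0.5   1.56] 
S [[0.298, 0.786, -0.542], [-0.938, 0.136, -0.318], [-0.176, 0.603, 0.778]] frost [ 0.5877 -0.0726  0.2946] err 0.1373 ang 0.138
need yaw -0.3 then tcp [0.6419 0.0109 0.2105] now [ 0.5654 -0.0348  0.3151] shift cm [  7.65   4.57 -10.46] toolz after [ 0.52  0.48 -0.71]
```

```bash
python3 -m handwheel '[[1,2,1,-2.5,0],[1,2,1,-2.5,0],[1,0,0,0,0]]'; python3 tgt.py
```

```text
time_s: 20.52
ee_pos: [0.6052, -0.0144, 0.2648]
tcp_rot: [1.639, 2.237, 1.126]
ft_force: [0.3, 0.5, -0.4]
width: 0.089
t 20.525 q [ 0.83  0.6  -0.76  2.08 -1.08  0.28  1.58] 
S [[0.299, 0.786, -0.541], [-0.938, 0.138, -0.318], [-0.175, 0.602, 0.779]] frost [ 0.6275 -0.0522  0.2444] err 0.0702 ang 0.139
need yaw -0.4 then tcp [0.642  0.011  0.2105] now [ 0.6052 -0.0144  0.2648] shift cm [ 3.68  2.54 -5.44] toolz after [ 0.52  0.47 -0.71]
```

```bash
python3 -m handwheel '[[1,1.2,0.9,-1.8,0],[1,1.2,0.8,-1.8,0],[1,0,0,0,0]]'; python3 tgt.py
```

```text
time_s: 20.9
ee_pos: [0.633, -0.0031, 0.2369]
tcp_rot: [1.639, 2.251, 1.122]
ft_force: [-0.3, -0.0, -0.3]
width: 0.09
t 20.9 q [ 0.76  0.67 -0.73  2.04 -1.1   0.24  1.61] 
S [[0.305, 0.79, -0.531], [-0.936, 0.145, -0.322], [-0.177, 0.595, 0.784]] frost [ 0.6554 -0.0407  0.2163] err 0.0309 ang 0.148
need yaw -0.9 then tcp [0.6421 0.011  0.2106] now [ 0.633  -0.0031  0.2369] shift cm [ 0.92  1.4  -2.63] toolz after [ 0.52  0.47 -0.71]
```

```bash
python3 -m handwheel '[[1,0.5,0.7,-1.3,0],[1,0.5,0.7,-1.3,0],[1,0,0,0,0],[1,0,0,0,0]]'; python3 tgt.py
```

```text
time_s: 21.4
ee_pos: [0.6472, 0.0057, 0.218]
tcp_rot: [1.643, 2.272, 1.123]
ft_force: [-0.5, 0.4, -1.3]
width: 0.089
t 21.4 q [ 0.71  0.71 -0.7   2.01 -1.1   0.23  1.61] 
S [[0.314, 0.797, -0.516], [-0.931, 0.151, -0.332], [-0.186, 0.585, 0.79]] frost [ 0.6698 -0.0315  0.1969] err 0.0101 ang 0.162
need yaw -1.3 then tcp [0.6422 0.0107 0.2111] now [0.6472 0.0057 0.218 ] shift cm [-0.5   0.5  -0.69] toolz after [ 0.5   0.48 -0.72]
```

Err is about 10 mm by kinematics. I'll verify with the cameras.

```bash
python3 -m handwheel '[[1,-0.4,0.5,-0.5,0],[1,0,0,0,0],[1,0,0,0,0]]'; python3 tgt.py
python3 - <<'E'
from h import *
t=robot.capture('top'); s=robot.capture('scene'); w=robot.capture('wrist')
cv2.imwrite('pics/t9r.png',t);cv2.imwrite('pics/s9r.png',s)
cv2.imwrite('pics/t9.png',cv2.resize(t[70:190,200:340],None,fx=5,fy=5,interpolation=cv2.INTER_CUBIC))
cv2.imwrite('pics/s9.png',cv2.resize(s[140:290,220:370],None,fx=4,fy=4,interpolation=cv2.INTER_CUBIC))
cv2.imwrite('pics/w9.png',w)
E
```

```text
time_s: 21.78
ee_pos: [0.6451, 0.0082, 0.2158]
tcp_rot: [1.644, 2.279, 1.122]
ft_force: [-0.8, -0.9, -0.4]
width: 0.083
t 21.775 q [ 0.71  0.72 -0.7   2.01 -1.1   0.23  1.61] 
S [[0.316, 0.799, -0.511], [-0.93, 0.154, -0.334], [-0.188, 0.581, 0.792]] frost [ 0.6677 -0.0289  0.1945] err 0.0061 ang 0.167
need yaw -1.4 then tcp [0.6423 0.0107 0.2113] now [0.6451 0.0082 0.2158] shift cm [-0.28  0.25 -0.45] toolz after [ 0.5   0.48 -0.72]
```

View pics/t9.png

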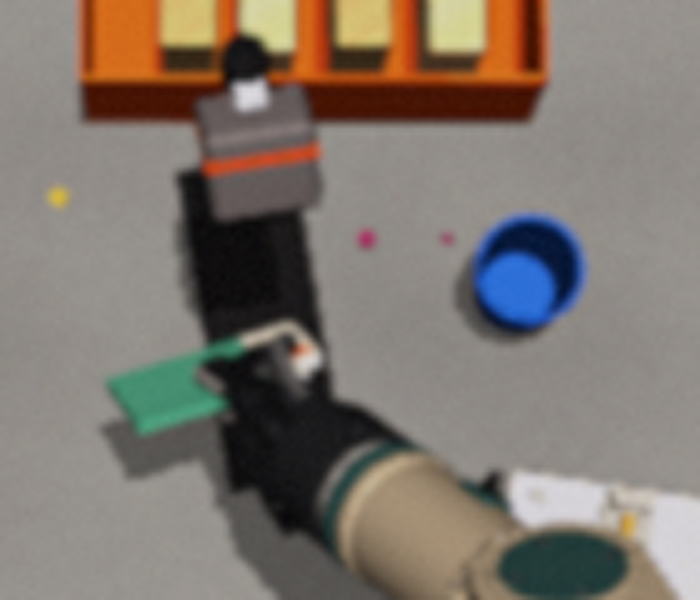

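View pics/s9.png

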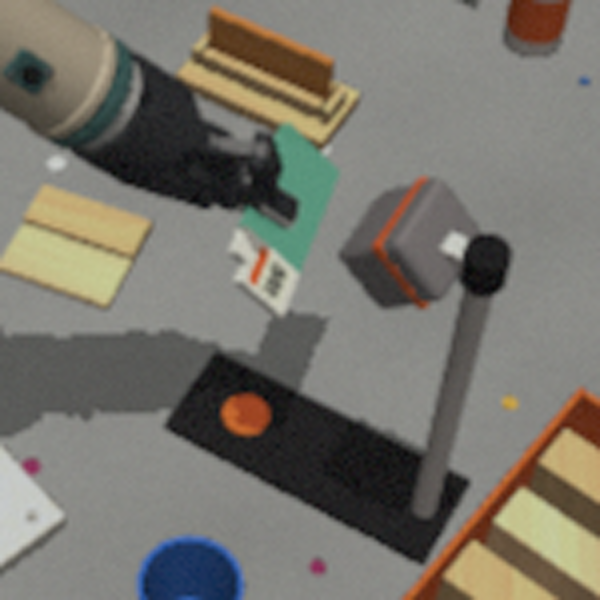

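View pics/w9.png

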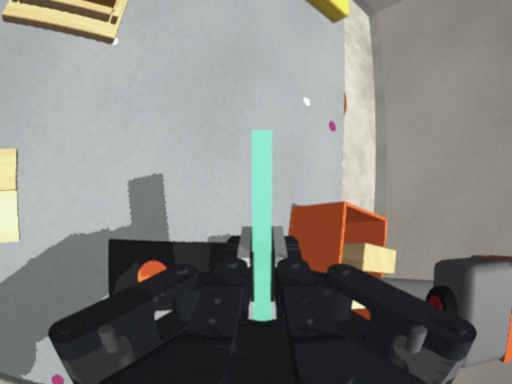

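Run:
```python
from tgt import *
S_,T=cal('scene'),cal('top'); s=robot.get_state(); Rt=R.from_rotvec(s['tcp_rot']).as_matrix(); S=Rt@M
c=s['ee_pos']+S@[.0032,0,-.016]
for n,p in [('frost',[42.5,4,0]),('lower far corner',[60,4,-30]),('notch-edge corner top boundary',[25,4,30]),('bottom clear corner',[-60,4,-30]),('clear top',[-60,4,30])]:
    q=c+S@(np.array(p)/1000); a=np.array(proj(S_,q)); b=np.array(proj(T,q))
    print(n,q.round(3),'scene crop',((a-[220,140])*4).round(),'top crop',((b-[200,70])*5).round())
print('readpt scene crop',((np.array(proj(S_,read))-[220,140])*4).round(),'dot',((np.array(proj(S_,[.664,-.027,.008]))-[220,140])*4).round())
for (u,v,z) in [(425,510,.0),(485,245,.33)]: print('post',onz(S_,220+u/4,140+v/4,z).round(3))
# foot edges in scene at z=.008
for u,v in [(218,352),(468,482),(166,427),(422,562)]: print(onz(S_,220+u/4,140+v/4,.008).round(3))
```

```text
frost [ 0.671 -0.028  0.197] scene crop [260. 271.] top crop [283. 346.]
lower far corner [ 0.692 -0.035  0.17 ] scene crop [276. 316.] top crop [292. 320.]
notch-edge corner top boundary [ 0.65  -0.022  0.224] scene crop [243. 224.] top crop [274. 374.]
bottom clear corner [0.654 0.077 0.192] scene crop [334. 171.] top crop [105. 376.]
clear top [0.623 0.057 0.24 ] scene crop [286. 121.] top crop [137. 416.]
readpt scene crop [253. 270.] dot [243. 412.]
post [ 0.816 -0.001  0.   ]
post [ 0.814 -0.01   0.33 ]
[0.615 0.003 0.008]
[0.828 0.035 0.008]
[ 0.629 -0.076  0.008]
[ 0.84  -0.041  0.008]
```

```bash
python3 -m handwheel '[[1,0,0,0,0],[1,0,0,0,0],[1,0,0,0,0],[1,0,0,0,0]]'; python3 -c "
from tgt import *
rep(); print(robot.get_state()['joint_vel'].round(3))
s=robot.capture('scene'); cv2.imwrite('pics/s10.png',cv2.resize(s[200:320,130:250],None,fx=5,fy=5,interpolation=cv2.INTER_CUBIC))"
```

```text
time_s: 22.42
ee_pos: [0.6452, 0.0083, 0.2157]
tcp_rot: [1.644, 2.279, 1.122]
ft_force: [-0.1, 0.0, -1.3]
width: 0.084
t 22.425 q [ 0.71  0.72 -0.7   2.01 -1.1   0.23  1.61] 
S [[0.316, 0.799, -0.511], [-0.93, 0.154, -0.334], [-0.188, 0.581, 0.792]] frost [ 0.6678 -0.0288  0.1944] err 0.0061 ang 0.167
need yaw -1.4 then tcp [0.6423 0.0107 0.2113] now [0.6452 0.0083 0.2157] shift cm [-0.29  0.24 -0.44] toolz after [ 0.5   0.48 -0.72]
[ 0.    -0.     0.003 -0.     0.     0.001  0.003]
```

View pics/s10.png

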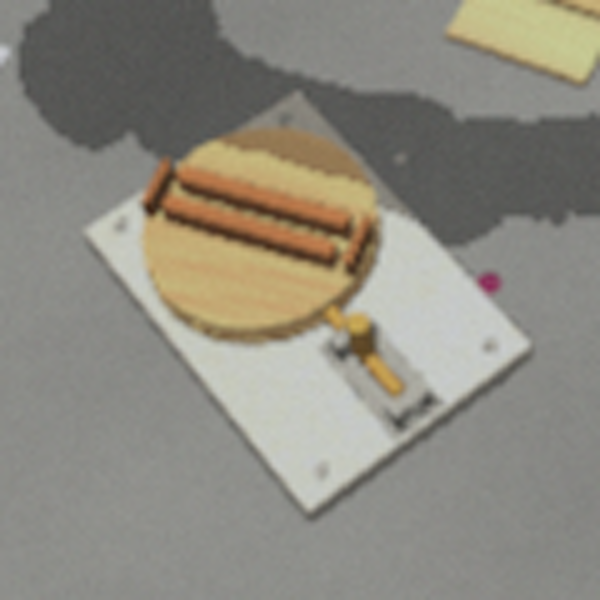

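The slot is empty, the bolt tip sits at the holder's rim, and the arm is still. I'm handing it in.

```bash
python3 -c "
from cell import robot
print(robot.finish_job())"
```

```text
the job is handed in; nothing more can be done
None
```

I slid the bolt home, lifted out the smaller green sample by its clear part, and handed in at about 22 s, holding it still at the reading point. No verdict was reported.

- **Tilting the sample:** the moves can only turn the tool about the vertical. To tilt it, I pushed the arm past its reach (`a pose out of reach is approached as far as the arm can`). The tool leaned over and kept the lean when I brought it back.
- **Frosted end:** by arm kinematics its middle is about 6 mm from the reading point. The camera outlines agree with the kinematics to within about 2 pixels.
- **Label:** it faces up, 0.17 rad off the lens, which is inside the 0.35 limit but not perfectly square.
- **Grip:** the grasp point is about 3 mm on the clear side of the centre. The joints were practically at rest. Two of them (5 and 6) sit at the edge of their ranges.
- **Bystanders:** none looked moved in the pictures, but I did not measure them.

**One check disagreed:** in the pictures the bolt moved only about 23–24 mm, not 30 mm. I still take it as home, on the assumption that it started partly in:
- Pushing with the shut fingers and then gripping the knob both stopped it at the same place, at 23–25 N against the 2 N that normally moves it.
- By my measurements its tip is about 9 mm inside the holder's rim.

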